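Find the key that turns the cash box lock

ROBOT

A 6-joint arm with a two-finger parallel gripper is mounted at the origin on the work surface; the furniture and walls round the work are solid. World frame = base frame: x ahead of the robot, y to its left, z up, the work surface at z = 0. Lengths are in m, angles in rad, forces in N, time in s.
With the tool pointing down it reaches from about 0.35 to 0.975 m from the base axis. Payload 4.9 kg.
Tool frame: the origin (TCP) lies midway between the tips of the shut fingers; the grasp point (between the pads) lies 19 mm behind it; x points along the fingers, z is the direction in which the jaws open and shut, and the axes are right-handed (so a half turn about x gives the same grasp; the last joint's range is limited). The gripper opens to 85 mm and grips with 20 to 120 N. Pads are 22 mm wide; open, the fingers measure 114 mm over their backs; the gripper's body (76 mm by 85 mm) begins 54 mm behind the grasp point. The pads swing forward as they close: fully open they stand 13 mm farther back than shut.
Start: joints at [-1.302, 0.053, 1.613, -0, 1.476, -0.119], TCP at [0.236, -0.579, 0.194] pointing down, gripper open.
Joint ranges: [-3.01, 3.01], [-1.01, 2.22], [0.06, 2.58], [-1.02, 4.17], [0.09, 2.62], [-3.14, 3.14]. Speed limits (rad/s): [2.57, 2.57, 3.14, 3.14, 3.14, 3.14].

INTERFACE

Orientations are given as a unit quaternion [w, x, y, z].
In Python, from plant import state, cams, workorder, nets gives the robot as it stands.
- The arm moves only by the tool play_rows, never from a script. Its argument "motion" is a list of rows, each a list of 3 entries, a list of its own where there are three numbers: the closure, from -1 (fully open) to 1 (shut), then the shift along the world's x, y, z in m, then the turn about the world's z in rad. A call has 1 to 5 rows; each row is the pose to reach, as a shift and turn from the pose commanded when the call began; what a row does not reach only later rows make up. A row lasts 1/10 s, in which the tool goes at most 50 mm and 8.59 degrees, less where a joint would pass 70% of its speed; a pose out of reach is approached as far as the arm can. A call with a gripper value outside its range is refused whole. The fingers move at their own pace and stop on an object; the grip force is fixed at half the most. Time passes only in rows, so rows that repeat a pose let the fingers close. It gives the time, the measured TCP pose, the force and the opening at its end, in the units of the state.
- state(): the state, without advancing time (a new reading comes with each control period).
- cams.grab_frame(name): name is "scene" or "top" or "wrist"; returns (picture, depth): 480x640x3 uint8, red, green, blue; 480x640 float32, m along the optical axis (not along the pixel's ray), 0 where there is no reading.
- cams.camera_info(name): a dict with "K" (3x3 intrinsics, pixels), "rvec" (rotation vector, rad) and "tvec" (3), from world to camera coordinates, as OpenCV has them. Camera axes: x right, y down, z forward; pixel columns grow to the right and rows downward; lengths in m; the calibration is good to about 2 mm. A picture is of the moment at which its call begins: read the wrist's pose just before it. camera_info takes no time and is no camera call; for the wrist camera it gives the pose at the moment of the call.
- workorder.job_done(): hands the job in, once; it reports no verdict.
Trained networks look in the newest picture that a camera, given by its name, has taken for a name from the list of things; names that differ only in an ending like _2 or _b are one class to them, and where a whole thing is asked for, a point or a joint stands for the part that bears it (a point fixed in the world has none). Each returns a list of dicts, best first, with "score" (0 to 1); they miss things now and then, are a little off and sometimes report something else, mostly with a low value. They report only what shows in the picture. A call takes as long as a camera call.
- nets.recognise(camera, target): "at" ([x, y, z] in m, in world coordinates, good to about 4 mm: the middle of the surface that is visible of it).
- nets.landmark_of(camera, target): "at" ([x, y, z] in m, in world coordinates, good to about 4 mm: a listed point, or the origin of a listed thing).
The state is a dict: "time": time; "joint_pos": joint angles; "joint_vel": joint speeds; "joint_efforts": joint torques, N m; "tool_pos": TCP position; "tool_rot": TCP orientation; "contact_force": force on the tool from outside, world axes, zero at the start; "ft_torque": the same for the moment, N m; "gripper_width": opening from 0.0 (shut) to 1.0 (fully open).
Only numpy, scipy, OpenCV 4.12 (cv2) and the standard library are available. Lean on these libraries where they do the work, as an engineer would, in place of code of your own. Each camera call takes 0.05 s, during which the arm holds its last target.

TASK

Unlock the cash box: of the three keys standing on the table, find the one that fits its keyhole, push it fully home in the lock and turn it a quarter turn clockwise (seen from above). Leave the key upright in the turned lock and let go.

Things in the scene. Friction and masses are not known exactly. Their poses are not given: they have to be found in the camera images.
- key_oblong: Key with an oblong steel bit 58 mm long (key x) x 28 mm wide (key y) x 20 mm high. On top, on an 18 mm round neck, stands an upright wooden grip 28 mm long (key x) x 14 mm thick (key y) x 40 mm high, from 26 to 66 mm above the underside; pinch it across its 14 mm thickness. 90 g, loose, stands upright on its bit. Origin: centre of the underside; z up.
- key_square: Key with a square steel bit 46 x 46 mm, 20 mm high. On top, on an 18 mm round neck, stands an upright wooden grip 28 mm long (key x) x 14 mm thick (key y) x 40 mm high, from 26 to 66 mm above the underside; pinch it across its 14 mm thickness. 90 g, loose, stands upright on its bit. Origin: centre of the underside; z up.
- key_round: Key with a round steel bit of 32 mm diameter, 20 mm high. On top, on an 18 mm round neck, stands an upright wooden grip 28 mm long (key x) x 14 mm thick (key y) x 40 mm high, from 26 to 66 mm above the underside; pinch it across its 14 mm thickness. 90 g, loose, stands upright on its bit. Origin: centre of the underside; z up.
- keyhole (a point): Centre of the floor of the keyhole, 66 mm above the table; z up, axes turn with the plug. The keyhole is an oblong pocket, open at the top, 66 mm long (x) x 36 wide (y) x 16 deep with 3 mm chamfer, in a dark steel block 92 x 62 mm on a bright steel disc of 114 mm diameter: the plug that turns. It sits on a fixed beech cash box 150 x 190 x 60 mm. A key turns the plug by pushing on the pocket sides.
- lock (a joint): Turn of the lock plug in rad, growing clockwise seen from above: starts between 0 and 0.15 (locked), stops at 1.45 (unlocked). It stays where it is left; turning takes about 0.12 N m.

How it is judged:
On the way:
1. the key that fits is fully home in the keyhole, before the lock is turned (z of key_oblong in the frame of keyhole below 0.006 m and horizontal distance between key_oblong and keyhole below 0.012 m and angle between key_oblong's own z axis and vertical below 0.17 rad and value of joint lock below 0.8 rad), for 0.2 s.
At the end, for the whole second after the job is handed in: The lock is turned clockwise past 1.1 rad (63 degrees), with the oblong key at rest in the keyhole: within 6 mm of the floor, 12 mm of the centre and 10 degrees of upright, and released (z of key_oblong in the frame of keyhole below 0.006 m and horizontal distance between key_oblong and keyhole below 0.012 m and angle between key_oblong's own z axis and vertical below 0.17 rad and value of joint lock above 1.1 rad and linear speed of key_oblong below 0.02 m/s and contact force between key_oblong and the fingers below 0.1 N); the robot touches nothing.
It also fails if it takes over 38 s, if anything falls off the work surface, if the arm or the gripper's body presses on something with over 40 N, if the wrist force passes 120 N, or if a joint passes its speed limit or range.

## Working session

There is one attempt and no reset: what is moved stays moved. The work goes in short steps, Python scripts to look and compute and a tool call to move; the robot and the scene stay as the last step left them, time stands still between calls to the robot, and variables do not carry over. Pictures are saved under pics/ and viewed, and the job is handed in when it is done.

Besides the shell and the picture viewer there is one more tool, called after "Emit:" in YAML: its name, and indented under it one key for each argument. play_rows: Moves the arm, as the interface text tells. Its arguments: {"type":"object","properties":{"motion":{"type":"array","items":{"type":"array"}}},"required":["motion"]}

```bash
mkdir -p pics
python3 - <<'E'
from plant import state, cams, workorder, nets
import cv2
s=state(); print(s)
for c in ["scene","top"]:
    p,d=cams.grab_frame(c); cv2.imwrite(f"pics/{c}0.png",p[:,:,::-1])
    for t in ["key_oblong","keyhole","lock","key_square","key_round"]:
        print(c,t,[(round(r["score"],2),[round(v,4) for v in r["at"]]) for r in nets.landmark_of(c,t)[:2]] if t!="lock" else "")
print(state()["time"])
E
```

```text
{'time': 0.0, 'joint_pos': array([-1.30200043e+00,  5.33770507e-02,  1.61430244e+00, -6.75555874e-06,
        1.47601658e+00, -1.19020712e-01]), 'joint_vel': array([ 0.00145269, -0.00155046,  0.00134677,  0.00043713,  0.00032482,
        0.00053944]), 'joint_efforts': array([ 2.76970604e-04, -3.93687952e+01, -3.70174778e+01, -2.23012546e-05,
        7.21916513e-03, -1.78955304e-06]), 'tool_pos': array([ 0.2361519 , -0.57790296,  0.19314555]), 'tool_rot': array([ 0.58641155,  0.39476443,  0.58754209, -0.39379796]), 'contact_force': array([-0.31706476, -0.6088064 ,  0.14276183]), 'ft_torque': array([-0.0895896 ,  0.05271614, -0.07050229]), 'gripper_width': 1.0013646613811782}
scene key_oblong [(0.58, [0.6566, -0.215, 0.0024])]
scene keyhole [(0.9, [0.4759, 0.1909, 0.0637])]
scene lock 
scene key_square [(0.56, [0.5538, -0.0396, 0.0043])]
scene key_round [(0.95, [0.4503, -0.0719, -0.0018])]
top key_oblong [(0.97, [0.6545, -0.2142, -0.0036])]
top keyhole [(0.7, [0.4726, 0.1871, 0.0683]), (0.68, [0.6524, -0.214, -0.0024])]
top lock 
top key_square [(0.86, [0.5523, -0.045, -0.002]), (0.6, [0.6542, -0.2151, -0.0016])]
top key_round [(0.53, [0.4471, -0.0781, 0.0019])]
0.5
```

View pics/top0.png

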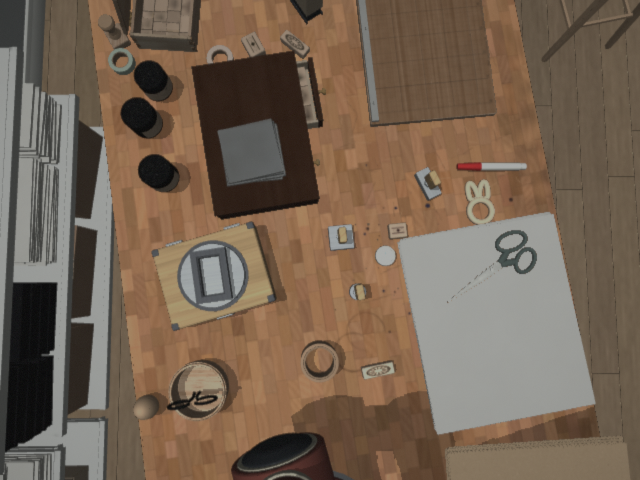

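View pics/scene0.png

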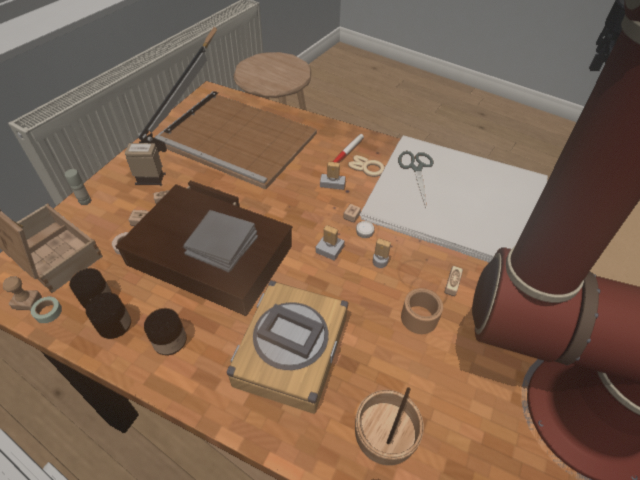

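The top view shows the box with its oblong plug at (212,275). The keys are oblong at (428,183), square at (341,237) and round at (359,292). Next I'll measure the yaws.

```bash
cat > h.py <<'E'
import numpy as np, cv2
from plant import state, cams, nets
def world(c, d, info=None):
    i=info or cams.camera_info(c); K=np.array(i["K"]);R=cv2.Rodrigues(np.array(i["rvec"],float))[0];t=np.array(i["tvec"],float).ravel()
    v,u=np.mgrid[0:480,0:640]
    P=np.stack([(u-K[0,2])/K[0,0]*d,(v-K[1,2])/K[1,1]*d,d],-1)
    return (P-t)@R
def ray_plane(c,uv,z,info=None):
    i=info or cams.camera_info(c); K=np.array(i["K"]);R=cv2.Rodrigues(np.array(i["rvec"],float))[0];t=np.array(i["tvec"],float).ravel()
    uv=np.asarray(uv,float); r=np.c_[(uv-K[[0,1],[2,2]])/[K[0,0],K[1,1]],np.ones(len(uv))]@R
    o=-R.T@t
    return o+r*((z-o[2])/r[:,2])[:,None]
def proj(c,p,info=None):
    i=info or cams.camera_info(c)
    return cv2.projectPoints(np.asarray(p,float).reshape(-1,3),np.array(i["rvec"],float),np.array(i["tvec"],float),np.array(i["K"],float),None)[0][:,0]
def rect(P):
    (c,s,a)=cv2.minAreaRect((P[:,:2]*1000).astype(np.float32))
    if s[0]<s[1]: s=(s[1],s[0]); a+=90
    return np.round(c,1),np.round(s,1),(a+90)%180-90
E
python3 - <<'E'
from h import *
p,d=cams.grab_frame("top"); W=world("top",d)
np.save("W.npy",W); 
def sel(c,r,z0,z1): return W[(np.hypot(W[...,0]-c[0],W[...,1]-c[1])<r)&(W[...,2]>z0)&(W[...,2]<z1)&(d>0)]
for z0,z1 in [(.012,.024),(.05,.075),(0.03,.075)]:
    q=sel((.655,-.214),.05,z0,z1); print(len(q), rect(q) if len(q)>3 else "", q.mean(0))
for z0,z1 in [(.076,.09),(.063,.0695)]:
    q=sel((.473,.187),.065,z0,z1); print(len(q), rect(q), q.mean(0))
q=sel((.473,.187),.025,.05,.09);print(np.percentile(q[:,2],[0,10,50,90,100]))
a=p[255-60:255+70,140:285];b=p[150:220,390:465]
cv2.imwrite("pics/a.png",cv2.resize(a,None,fx=5,fy=5,interpolation=2)[:600,:,::-1]);cv2.imwrite("pics/b.png",cv2.resize(b,None,fx=8,fy=8,interpolation=2)[:,:,::-1])
E
```

```text
310 (array([ 654.8, -213.6]), array([58.4, 28.4]), 25.010906219482422) [ 0.65227583 -0.21127184  0.01899516]
146 (array([ 654.5, -214. ]), array([27.4, 14.7]), 26.544336318969727) [ 0.65340779 -0.21252378  0.06278744]
196 (array([ 654.5, -214. ]), array([27.5, 14.7]), 26.544336318969727) [ 0.65286127 -0.21161787  0.05690958]
1114 (array([477.7, 190.5]), array([92. , 62.6]), 8.771411895751953) [0.47754652 0.19074052 0.08056533]
1784 (array([478. , 190.4]), array([113., 113.]), -64.93556594848633) [0.47729044 0.18833096 0.06517031]
[0.06090273 0.06315351 0.065228   0.08004347 0.08488716]
```

View pics/a.png

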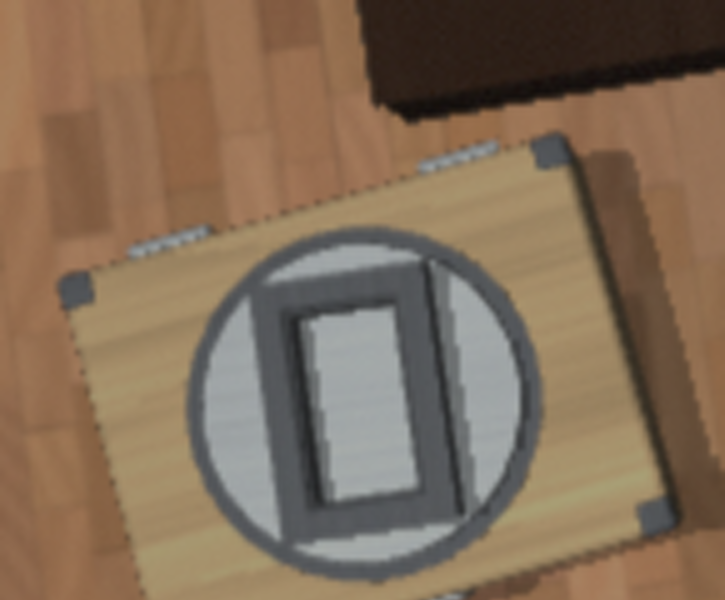

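View pics/b.png

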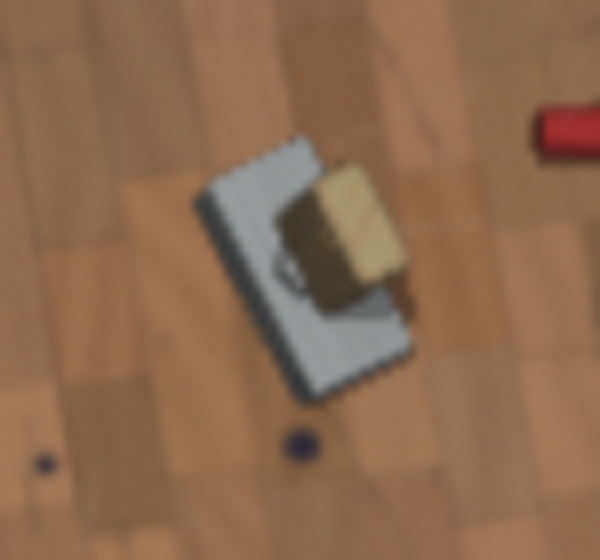

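Run:
```python
from h import *
from scipy.spatial.transform import Rotation as R
s=state(); M=R.from_quat(np.roll(s["tool_rot"],-1)).as_matrix(); print(M.round(3)); print("z yaw",np.arctan2(M[1,2],M[0,2]))
print(s["tool_pos"])
```

```text
[[-0.     0.926  0.378]
 [ 0.     0.378 -0.926]
 [-1.    -0.    -0.   ]]
z yaw -1.1830098677868723
[ 0.23634252 -0.57857717  0.19439168]
```

Emit:
play_rows:
  motion:
    - [-1,[0.1,0.08,0],0.74]
    - [-1,[0.1,0.08,0],0.74]
    - [-1,[0.1,0.08,0],0.74]
    - [-1,[0.1,0.08,0],0.74]
    - [-1,[0.1,0.08,0],0.74]

```text
time: 1.05
tool_pos: [0.3373, -0.4978, 0.1946]
tool_rot: [0.69, 0.152, 0.69, -0.153]
contact_force: [0.2, -0.0, -0.3]
gripper_width: 0.999
```

Emit:
play_rows:
  motion:
    - [-1,[0.1,0.08,0],0.74]
    - [-1,[0.1,0.08,0],0.74]
    - [-1,[0.1,0.08,0],0.74]
    - [-1,[0.1,0.08,0],0.74]
    - [-1,[0.1,0.08,0],0.74]

```text
time: 1.55
tool_pos: [0.4373, -0.4177, 0.1945]
tool_rot: [0.699, -0.108, 0.699, 0.107]
contact_force: [0.1, -0.6, 0.5]
gripper_width: 1.003
```

Emit:
play_rows:
  motion:
    - [-1,[0.1,0.1,0],0.74]
    - [-1,[0.1,0.1,0],0.74]
    - [-1,[0.1,0.1,0],0.74]
    - [-1,[0.1,0.1,0],0.74]
    - [-1,[0.1,0.1,0],0.74]

```text
time: 2.05
tool_pos: [0.5373, -0.3173, 0.1944]
tool_rot: [0.613, -0.353, 0.613, 0.353]
contact_force: [0.6, -0.9, -0.4]
gripper_width: 0.995
```

Emit:
play_rows:
  motion:
    - [-1,[0.1,0.1,0],0.74]
    - [-1,[0.1,0.1,0],0.74]
    - [-1,[0.1,0.1,0],0.74]
    - [-1,[0.1,0.1,0],0.74]
    - [-1,[0.1,0.1,0],0.74]

```text
time: 2.55
tool_pos: [0.6372, -0.2171, 0.1942]
tool_rot: [0.444, -0.551, 0.444, 0.551]
contact_force: [-1.1, -1.1, 0.3]
gripper_width: 0.999
```

Emit:
play_rows:
  motion:
    - [-1,[0.0175,0.0035,0],0.12]
    - [-1,[0.0175,0.0035,0],0.23]
    - [-1,[0.0175,0.0035,0],0.23]

```text
time: 2.85
tool_pos: [0.6541, -0.2149, 0.1942]
tool_rot: [0.38, -0.596, 0.38, 0.596]
contact_force: [0.0, 0.5, -0.1]
gripper_width: 1.002
```

```bash
cat > meas.py <<'E'
from h import *
import sys
from scipy.spatial.transform import Rotation as R
def pose():
    s=state(); M=R.from_quat(np.roll(s["tool_rot"],-1)).as_matrix()
    return s, np.degrees(np.arctan2(M[1,2],M[0,2]))
E
python3 - <<'E'
from meas import *
s,y=pose(); print(s["time"],s["tool_pos"],y)
i=cams.camera_info("wrist")
p,d=cams.grab_frame("wrist"); W=world("wrist",d,i)
cv2.imwrite("pics/w1.png",p[:,:,::-1])
for z0,z1 in [(.012,.024),(.05,.075)]:
    q=W[(np.hypot(W[...,0]-.655,W[...,1]+.214)<.05)&(W[...,2]>z0)&(W[...,2]<z1)&(d>0)]
    print(len(q), rect(q) if len(q)>3 else "",q.mean(0) if len(q) else "")
print([(r["score"],r["at"]) for r in nets.landmark_of("wrist","key_oblong")])
E
```

```text
2.85 [ 0.65409865 -0.2148846   0.19420207] 115.00576014839005
1007 (array([ 654.4, -214.9]), array([58.4, 27.8]), 25.848447799682617) [ 0.64844372 -0.21739339  0.0202438 ]
515 (array([ 653.9, -214.9]), array([27.5, 13.6]), 25.18305015563965) [ 0.65272914 -0.21552167  0.06530261]
[(0.64, [0.6543, -0.2148, -0.002])]
```

View pics/w1.png

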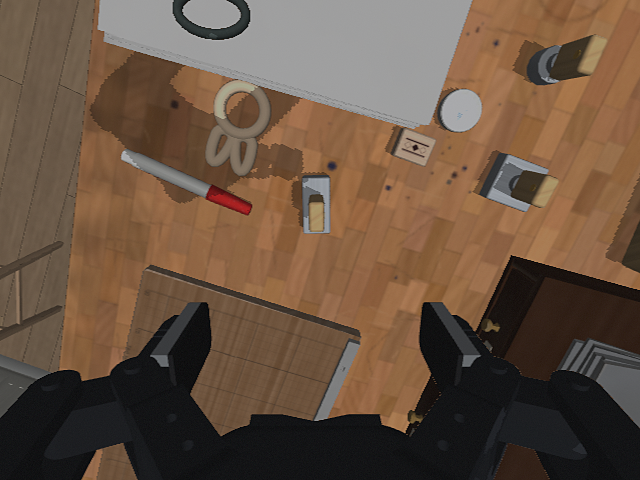

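The wrist view shows the oblong key at (316,205), centred between the jaws and square to them. Its position agrees with the TCP within 1 mm, so I'll descend.

Emit:
play_rows:
  motion:
    - [-1,[0,0,-0.05],0.005]
    - [-1,[0,0,-0.1],0.005]
    - [-1,[0,0,-0.14],0.005]
    - [-1,[0,0,-0.163],0.005]
    - [-1,[0,0,-0.163],0.005]

```text
time: 3.45
tool_pos: [0.6499, -0.2136, 0.0258]
tool_rot: [0.379, -0.594, 0.38, 0.6]
contact_force: [-0.6, 0.6, 0.6]
gripper_width: 1.002
```

Emit:
play_rows:
  motion:
    - [1,[0,0,0],0]
    - [1,[0,0,0],0]
    - [1,[0,0,0],0]
    - [1,[0,0,0],0]
    - [1,[0,0,0],0]

```text
time: 3.95
tool_pos: [0.6545, -0.2153, 0.0326]
tool_rot: [-0.379, 0.598, -0.378, -0.597]
contact_force: [-0.2, -0.1, -0.3]
gripper_width: 0.147
```

Emit:
play_rows:
  motion:
    - [1,[0,0,0],0]
    - [1,[0,0,0],0]
    - [1,[0,0,0],0]
    - [1,[0,0,0],0]
    - [1,[0,0,0],0]

```text
time: 4.45
tool_pos: [0.6538, -0.2151, 0.0313]
tool_rot: [0.378, -0.597, 0.379, 0.597]
contact_force: [0.3, -1.4, -0.0]
gripper_width: -0.0
```

The opening reads 0, so the grasp has probably failed. I'll look.

Run:
```python
from meas import *
s,y=pose(); print(s["time"],s["tool_pos"],y,s["gripper_width"],s["contact_force"])
p,d=cams.grab_frame("wrist"); cv2.imwrite("pics/w2.png",p[:,:,::-1])
p,d=cams.grab_frame("scene"); cv2.imwrite("pics/s2.png",cv2.resize(p[120:240,250:410],None,fx=5,fy=5)[:,:,::-1])
```

```text
4.45 [ 0.65377406 -0.2150507   0.03127998] 115.2789848678593 -0.0004072932257805548 [ 0.26322943 -1.35155561 -0.02245844]
```

View pics/w2.png

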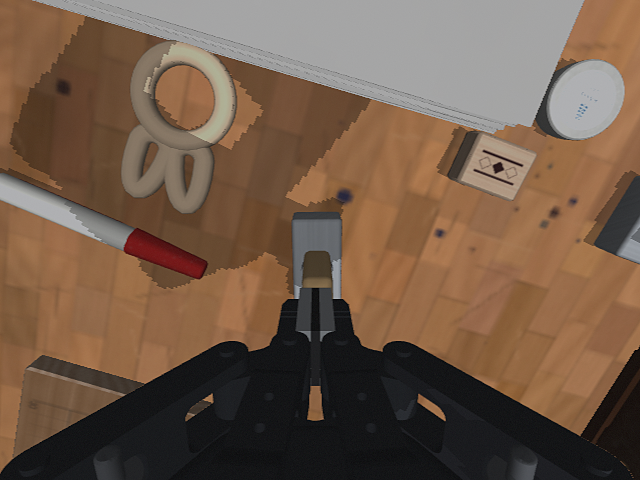

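View pics/s2.png

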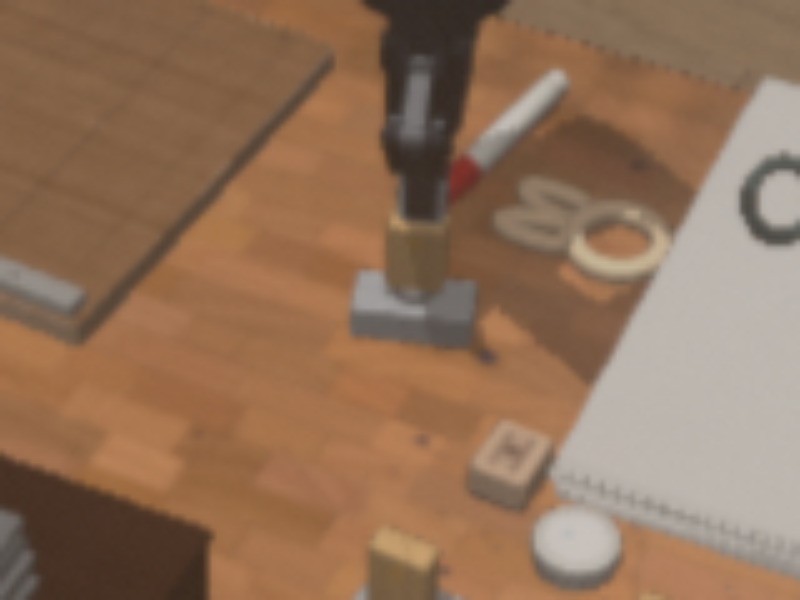

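Run:
```python
from meas import *
for c in ["wrist","top","scene"]:
    i=cams.camera_info(c)
    p,d=cams.grab_frame(c); W=world(c,d,i)
    for z0,z1 in [(.006,.025),(.05,.075)]:
        q=W[(np.hypot(W[...,0]-.645,W[...,1]+.22)<.07)&(W[...,2]>z0)&(W[...,2]<z1)&(d>0)]
        print(c,len(q), rect(q) if len(q)>3 else "",q.mean(0) if len(q) else "")
    print([(r["score"],r["at"]) for r in nets.landmark_of(c,"key_oblong")])
```

```text
wrist 2877 (array([ 654.9, -242.3]), array([90.9, 55. ]), -77.6008129119873) [ 0.64339388 -0.22386428  0.01914906]
wrist 764 (array([ 645.2, -219.2]), array([22.5,  9.9]), -78.58879280090332) [ 0.64300162 -0.21979553  0.06252172]
[(0.82, [0.6557, -0.2145, 0.0005])]
top 24 (array([ 678.8, -201.8]), array([25.5,  4.5]), -68.57535362243652) [ 0.68001022 -0.20378822  0.0191229 ]
top 0  
[(0.2, [0.4447, -0.0786, 0.0009])]
scene 251 (array([ 657.3, -238.6]), array([94.8, 60.2]), -77.52806091308594) [ 0.6491242  -0.2097425   0.01627028]
scene 101 (array([ 651.7, -211.3]), array([27.6, 14.5]), 23.164339065551758) [ 0.6502283  -0.20931107  0.06046241]
[(0.72, [0.6564, -0.2139, 0.0054])]
```

Run:
```python
from meas import *
s,y=pose(); t=s["tool_pos"]; print(t,y,s["gripper_width"],s["joint_pos"])
up=np.array([0,0,1.])
pts=[t,t+.019*up,t+.05*up,[.655,-.2145,.066],[.655,-.2145,.026]]
for c in ["wrist","scene"]:
    i=cams.camera_info(c)
    p,d=cams.grab_frame(c); p=p[:,:,::-1].copy();W=world(c,d,i)
    for k,(u,v) in enumerate(proj(c,pts)): 
        print(c,k,u,v); cv2.circle(p,(int(round(u)),int(round(v))),1,[(0,0,255),(0,255,0),(255,0,0),(0,255,255),(255,0,255)][k],-1)
        q=W[int(v),int(u)];print(q)
    u,v=[(320,290),(333,164)][c=="scene"]
    cr=p[max(0,v-60):v+60,u-80:u+80]; cv2.imwrite(f"pics/{c}3.png",cv2.resize(cr,None,fx=5,fy=5,interpolation=0))
    if c=="wrist":
        for v in range(255,340,8): print(v,W[v,317].round(3),W[v,305].round(3),W[v,330].round(3))
```

```text
[ 0.65384076 -0.21508974  0.03141222] 115.27878298534736 0.0013338700680275246 [-4.25807917e-01  3.36338597e-01  1.57276613e+00 -3.37316474e-05
  1.23246530e+00 -2.43779104e+00]
wrist 0 315.6994855599151 274.3361912938948
[ 0.64216974 -0.22101199  0.06146882]
wrist 1 315.75755047953623 289.66430453838257
[ 0.64343515 -0.22040921  0.07408612]
wrist 2 315.88297049611526 322.7729737622994
[ 0.64318527 -0.22051687  0.10099053]
wrist 3 315.8970249410199 307.38658203112425
[ 0.64334011 -0.220448    0.08988818]
wrist 4 315.7516265175336 272.63788150388086
[ 0.64193395 -0.22112405  0.05977472]
255 [ 0.642 -0.22   0.037] [ 0.645 -0.225  0.035] [ 0.644 -0.211  0.02 ]
263 [ 0.641 -0.22   0.049] [ 0.645 -0.225  0.047] [ 0.641 -0.213  0.042]
271 [ 0.642 -0.22   0.058] [ 0.645 -0.225  0.057] [ 0.64  -0.214  0.055]
279 [ 0.643 -0.22   0.065] [ 0.644 -0.225  0.066] [ 0.641 -0.214  0.064]
287 [ 0.645 -0.218  0.067] [ 0.648 -0.223  0.066] [ 0.643 -0.213  0.067]
295 [ 0.643 -0.22   0.08 ] [ 0.645 -0.224  0.08 ] [ 0.641 -0.215  0.08 ]
303 [ 0.643 -0.22   0.087] [ 0.645 -0.224  0.087] [ 0.641 -0.215  0.087]
311 [ 0.644 -0.22   0.092] [ 0.645 -0.224  0.093] [ 0.641 -0.216  0.094]
319 [ 0.643 -0.22   0.098] [ 0.645 -0.224  0.099] [ 0.641 -0.216  0.099]
327 [ 0.643 -0.22   0.105] [ 0.645 -0.224  0.104] [ 0.641 -0.216  0.104]
335 [ 0.644 -0.219  0.107] [ 0.643 -0.224  0.111] [ 0.64  -0.217  0.111]
scene 0 332.7526756308778 173.74519376141762
[ 0.65060453 -0.20616334  0.04190214]
scene 1 333.07306101513524 167.56741929793424
[ 0.65022635 -0.20862534  0.05854006]
scene 2 333.6144186536018 157.12878645492341
[ 0.64782836 -0.20241717  0.09331232]
scene 3 332.77687591048925 162.32154041571442
[ 0.64794538 -0.19937803  0.08094207]
scene 4 332.11305511187777 175.42195698511125
[ 0.65193212 -0.2088112   0.03309692]
```

View pics/wrist3.png

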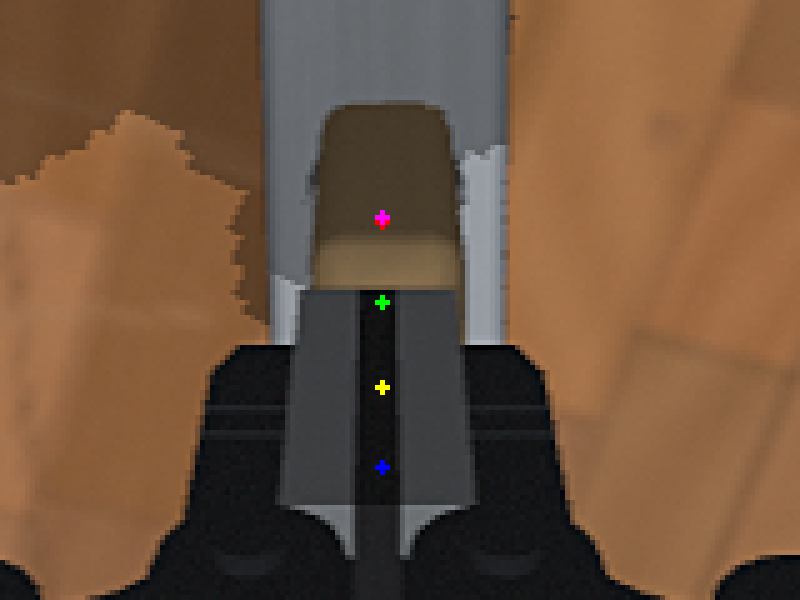

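View pics/scene3.png

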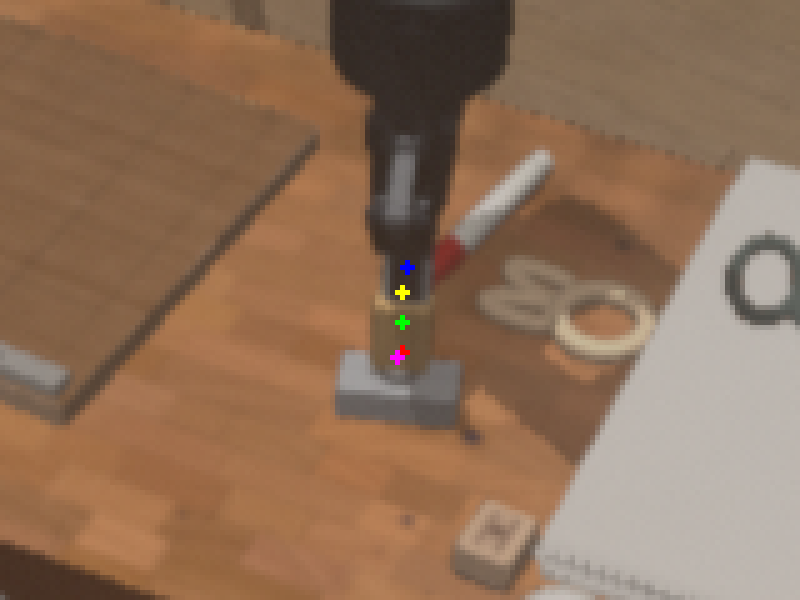

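The fingers shut about 6 mm above the grip: both the wrist depth and the scene view put the tips near z≈0.073, while the reported TCP z is 0.031. The key hasn't moved. I'll raise slightly, open, and measure the tip height directly.

Emit:
play_rows:
  motion:
    - [1,[0,0,0.05],0]
    - [1,[0,0,0.05],0]

```text
time: 5.15
tool_pos: [0.6582, -0.217, 0.089]
tool_rot: [-0.379, 0.602, -0.378, -0.593]
contact_force: [0.4, -0.6, 0.9]
gripper_width: 0.004
```

Run:
```python
from meas import *
s,y=pose(); t=s["tool_pos"]; print(t,y,s["gripper_width"],s["joint_pos"])
for c in ["wrist","scene"]:
    i=cams.camera_info(c)
    p,d=cams.grab_frame(c); W=world(c,d,i)
    q=W[(np.hypot(W[...,0]-t[0],W[...,1]-t[1])<.03)&(W[...,2]>.072)&(W[...,2]<.3)&(d>0)]
    print(c,len(q),np.percentile(q[:,2],[0,1,5,20])); l=q[q[:,2]<np.percentile(q[:,2],5)]; print(l.mean(0))
    Rm=cv2.Rodrigues(np.array(i["rvec"],float))[0]; print("cam pos",-Rm.T@np.array(i["tvec"]).ravel(), Rm[2])
    cv2.imwrite(f"pics/{c}4.png",p[:,:,::-1] if c=="wrist" else cv2.resize(p[80:220,240:420],None,fx=4,fy=4)[:,:,::-1])
```

```text
[ 0.65824012 -0.2169773   0.08903059] 115.27975490483706 0.0036059876776570196 [-4.25714229e-01  2.79169649e-01  1.53963191e+00  7.69985746e-05
  1.31062906e+00 -2.43778143e+00]
wrist 31719 [0.13045143 0.13688787 0.15162873 0.1773979 ]
[ 0.64885006 -0.22155777  0.14252418]
cam pos [ 0.58639543 -0.24947249  0.26853904] [ 0.28117243  0.12266077 -0.9517859 ]
scene 314 [0.12167144 0.12377926 0.13087245 0.1442675 ]
[ 0.65295322 -0.210931    0.12640833]
cam pos [0.22625681 0.49589945 0.77196439] [ 0.35257898 -0.54829311 -0.7583289 ]
```

View pics/scene4.png

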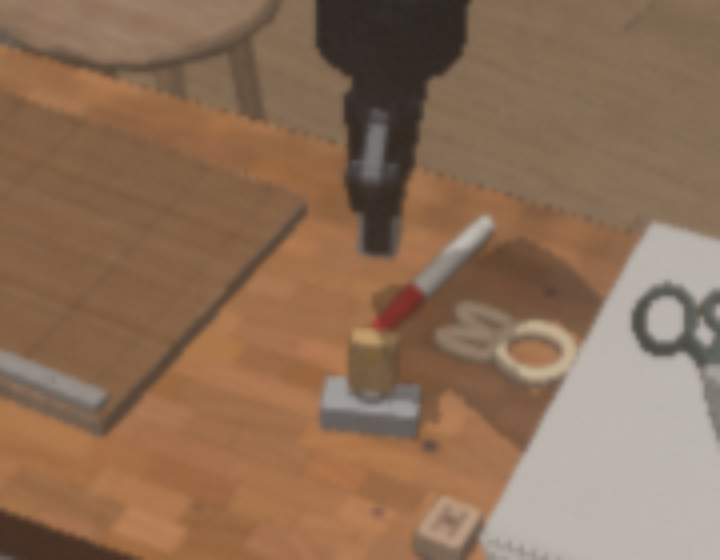

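View pics/wrist4.png

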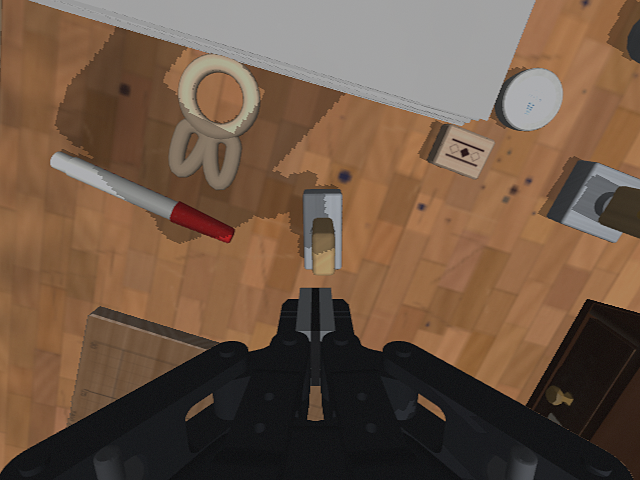

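Emit:
play_rows:
  motion:
    - [-1,[0,0,0],0]
    - [-1,[0,0,0],0]
    - [-1,[0,0,0],0]
    - [-1,[0,0,0],0]
    - [-1,[0,0,0],0]

```text
time: 5.75
tool_pos: [0.6536, -0.215, 0.0809]
tool_rot: [0.378, -0.597, 0.379, 0.598]
contact_force: [0.2, -0.1, -0.9]
gripper_width: 0.847
```

Emit:
play_rows:
  motion:
    - [-1,[0,0,-0.02],0]
    - [-1,[0,0,-0.04],0]
    - [-1,[0,0,-0.05],0]
    - [-1,[0,0,-0.05],0]
    - [-1,[0,0,-0.05],0]

```text
time: 6.25
tool_pos: [0.6541, -0.2152, 0.0318]
tool_rot: [-0.378, 0.597, -0.378, -0.597]
contact_force: [-0.0, 0.5, -0.1]
gripper_width: 1.0
```

Run:
```python
from meas import *
s,y=pose(); t=s["tool_pos"]; print(t,y,s["gripper_width"],s["joint_pos"])
i=cams.camera_info("wrist"); p,d=cams.grab_frame("wrist"); W=world("wrist",d,i)
cv2.imwrite("pics/w5.png",p[:,:,::-1])
u=np.array([np.cos(np.radians(y)),np.sin(np.radians(y))])
a=(W[...,:2]-t[:2])@u; b=(W[...,:2]-t[:2])@np.array([u[1],-u[0]])
for sg in(-1,1):
    m=(sg*a>.03)&(sg*a<.06)&(abs(b)<.03)&(d<.3)&(d>0)&(W[...,2]>.03); q=W[m]; print(len(q)); 
    if len(q): print(np.percentile(q[:,2],[0,1,5,20]), np.median(a[m]),np.percentile(b[m],[2,50,98]))
```

```text
[ 0.65411368 -0.21519237  0.03181342] 115.27978975813932 1.0001269751745478 [-4.25793165e-01  3.36231587e-01  1.57216294e+00 -3.00760306e-06
  1.23277295e+00 -2.43780411e+00]
12040
[0.08167954 0.08587852 0.09271008 0.11012037] -0.04450231521413711 [-0.01848515 -0.0115767   0.00750962]
12709
[0.0815308  0.08585658 0.0931471  0.11110393] 0.044986883255249965 [-0.01845802 -0.01106599  0.00738813]
```

View pics/w5.png

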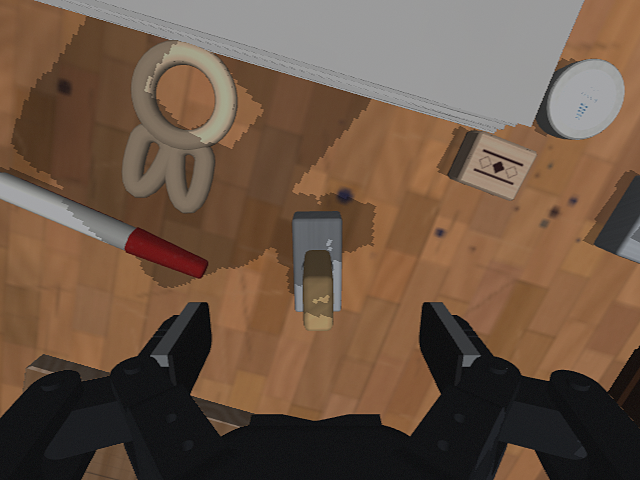

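The open tips measure z≈0.082, so allowing for the 13 mm swing the reported TCP is about 38 mm too low. I'll lower another 38 mm.

Emit:
play_rows:
  motion:
    - [-1,[0,0,-0.02],0]
    - [-1,[0,0,-0.03],0]
    - [-1,[0,0,-0.038],0]
    - [-1,[0,0,-0.038],0]
    - [-1,[0,0,-0.038],0]

```text
time: 6.8
tool_pos: [0.6541, -0.2151, -0.0063]
tool_rot: [-0.378, 0.597, -0.378, -0.597]
contact_force: [0.8, 0.0, -0.3]
gripper_width: 0.996
```

Emit:
play_rows:
  motion:
    - [1,[0,0,0],0]
    - [1,[0,0,0],0]
    - [1,[0,0,0],0]
    - [1,[0,0,0],0]
    - [1,[0,0,0],0]

```text
time: 7.3
tool_pos: [0.6539, -0.2151, -0.0064]
tool_rot: [-0.379, 0.597, -0.378, -0.597]
contact_force: [0.3, 0.7, -0.2]
gripper_width: 0.157
```

Emit:
play_rows:
  motion:
    - [1,[0,0,0],0]
    - [1,[0,0,0],0]
    - [1,[0,0,0],0]

```text
time: 7.6
tool_pos: [0.6539, -0.2151, -0.0065]
tool_rot: [-0.378, 0.597, -0.378, -0.597]
contact_force: [-0.1, 0.1, 0.3]
gripper_width: 0.16
```

Gripped: the opening is 0.16, which is about 14 mm. Now lift and carry.

Emit:
play_rows:
  motion:
    - [1,[0,0,0.02],0]
    - [1,[0,0,0.06],0]
    - [1,[0,0,0.11],0]
    - [1,[0,0,0.16],0]
    - [1,[0,0,0.16],0]

```text
time: 8.1
tool_pos: [0.6589, -0.2173, 0.1644]
tool_rot: [-0.379, 0.603, -0.378, -0.591]
contact_force: [1.5, -0.2, 0.2]
gripper_width: 0.155
```

Emit:
play_rows:
  motion:
    - [1,[-0.015,0.035,0],-0.03]
    - [1,[-0.034,0.078,0],-0.06]
    - [1,[-0.052,0.12,0],-0.09]
    - [1,[-0.07,0.16,0],-0.12]
    - [1,[-0.0885,0.202,0],-0.145]

```text
time: 8.6
tool_pos: [0.5641, -0.0117, 0.1525]
tool_rot: [0.421, -0.568, 0.421, 0.568]
contact_force: [-0.4, 0.6, -0.5]
gripper_width: 0.156
```

Emit:
play_rows:
  motion:
    - [1,[-0.018,0.042,0],-0.03]
    - [1,[-0.036,0.082,0],-0.06]
    - [1,[-0.055,0.126,0],-0.09]
    - [1,[-0.073,0.167,0],-0.12]
    - [1,[-0.0885,0.202,0],-0.145]

```text
time: 9.1
tool_pos: [0.4753, 0.1907, 0.1527]
tool_rot: [0.461, -0.536, 0.461, 0.536]
contact_force: [0.6, 0.4, -0.6]
gripper_width: 0.157
```

Emit:
play_rows:
  motion:
    - [1,[0,0,0],0]
    - [1,[0,0,0],0]

```text
time: 9.3
tool_pos: [0.4763, 0.1893, 0.1528]
tool_rot: [-0.46, 0.537, -0.46, -0.537]
contact_force: [0.4, -0.4, -1.0]
gripper_width: 0.155
```

Run:
```python
from meas import *
s,y=pose(); t=s["tool_pos"]; print(t,y,s["gripper_width"],s["joint_pos"],s["contact_force"])
for c in ["wrist","scene"]:
    i=cams.camera_info(c); p,d=cams.grab_frame(c); W=world(c,d,i)
    cv2.imwrite(f"pics/{c}6.png",p[:,:,::-1])
    for z0,z1,r in [(.076,.088,.065),(.06,.07,.065),(.135,.185,.04)]:
        q=W[(np.hypot(W[...,0]-.478,W[...,1]-.1905)<r)&(W[...,2]>z0)&(W[...,2]<z1)&(d>0)]
        if len(q)>4: print(c,z0,len(q),rect(q),q.mean(0))
    np.savez(f"{c}6.npz",W=W,p=p,d=d)
```

```text
[0.47630959 0.18931688 0.1528287 ] 98.78895452837385 0.1553711981996123 [ 2.33402914e-01 -1.90802545e-01  1.91442907e+00 -5.81517864e-04
  1.41851999e+00 -1.49070108e+00] [ 0.40122998 -0.42451899 -0.95138088]
wrist 0.076 4578 (array([477. , 190.4]), array([92.7, 62.3]), 8.801368713378906) [0.46180321 0.18987481 0.08235126]
wrist 0.06 11283 (array([474.7, 190.1]), array([129.5, 123.3]), -83.1917724609375) [0.46376511 0.18814706 0.06497066]
wrist 0.135 3238 (array([460., 186.]), array([28.2, 24.1]), -80.89604473114014) [0.45680408 0.18546142 0.17823937]
scene 0.076 1208 (array([476.7, 191.2]), array([93.3, 64.6]), 8.486781120300293) [0.47525527 0.19257513 0.08089067]
scene 0.06 2184 (array([475. , 194.5]), array([129. , 119.9]), 35.38685989379883) [0.46859258 0.20291544 0.06464583]
scene 0.135 550 (array([476.8, 189.3]), array([58.3, 29.8]), 9.891304016113281) [0.46805627 0.19479609 0.17448074]
```

View pics/wrist6.png

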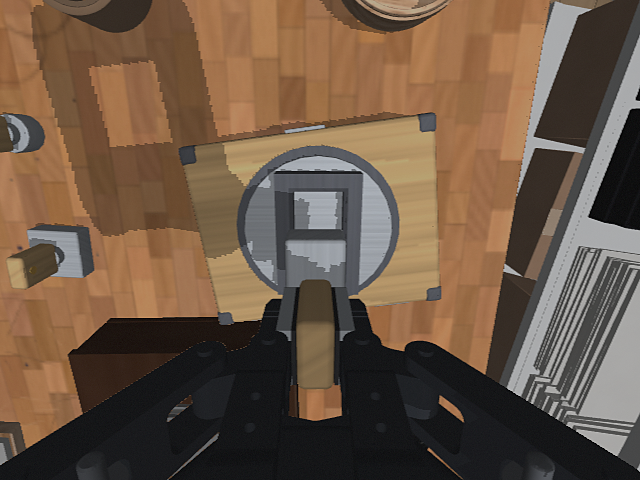

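View pics/scene6.png

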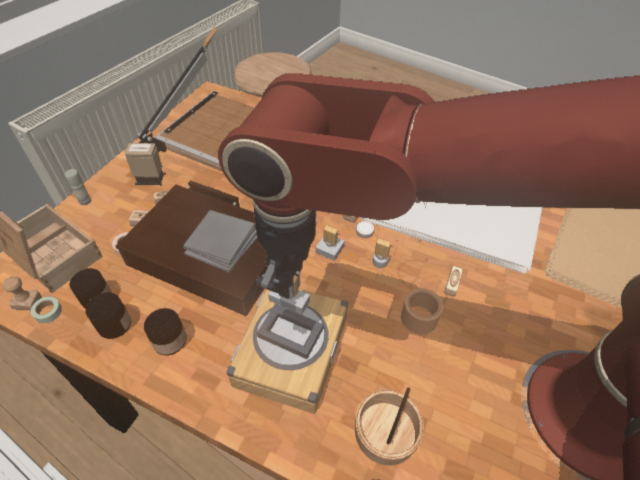

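The key sits level over the plug and lines up within about 2 mm and 1°. I'll lower it to just above the pocket with a small y correction.

Emit:
play_rows:
  motion:
    - [1,[0.0003,0.001,-0.03],0]
    - [1,[0.0003,0.001,-0.055],0]
    - [1,[0.0003,0.001,-0.07],0]
    - [1,[0.0003,0.001,-0.07],0]
    - [1,[0.0003,0.001,-0.07],0]

```text
time: 9.9
tool_pos: [0.4778, 0.1894, 0.0838]
tool_rot: [-0.461, 0.536, -0.461, -0.536]
contact_force: [0.4, -0.1, -0.5]
gripper_width: 0.15
```

Run:
```python
from meas import *
s,y=pose(); t=s["tool_pos"]; print(t,y,s["gripper_width"],s["contact_force"])
for c in ["wrist","scene"]:
    i=cams.camera_info(c); p,d=cams.grab_frame(c); W=world(c,d,i)
    q=p[120:420,170:470] if c=="wrist" else p[250:400,220:360]
    cv2.imwrite(f"pics/{c}7.png",cv2.resize(q,None,fx=2 if c=="wrist" else 4,fy=2 if c=="wrist" else 4)[:,:,::-1])
    for z0,z1,r in [(.0905,.12,.034),(.076,.086,.065)]:
        q=W[(np.hypot(W[...,0]-.478,W[...,1]-.1905)<r)&(W[...,2]>z0)&(W[...,2]<z1)&(d>0)]
        if len(q)>4: print(c,z0,len(q),rect(q),q.mean(0),np.percentile(q[:,2],[1,99]))
```

```text
[0.47775186 0.18941927 0.08383866] 98.60243248508766 0.149905304441229 [ 0.3967948  -0.13694847 -0.46185217]
wrist 0.0905 3259 (array([461.1, 186.1]), array([28.1, 24.1]), -81.01748657226562) [0.45824902 0.18563529 0.10926184] [0.09396829 0.11253013]
wrist 0.076 7560 (array([472. , 189.7]), array([82.7, 62.4]), 8.760566711425781) [0.45548572 0.18838334 0.08222608] [0.07710031 0.08401018]
scene 0.0905 429 (array([478. , 190.6]), array([57.9, 29.3]), 8.765488624572754) [0.46659553 0.19496753 0.10626202] [0.09256815 0.11362042]
scene 0.076 814 (array([476.3, 191.8]), array([92.9, 64. ]), 8.959689140319824) [0.46504455 0.20189569 0.08102145] [0.07659765 0.08425995]
```

View pics/wrist7.png

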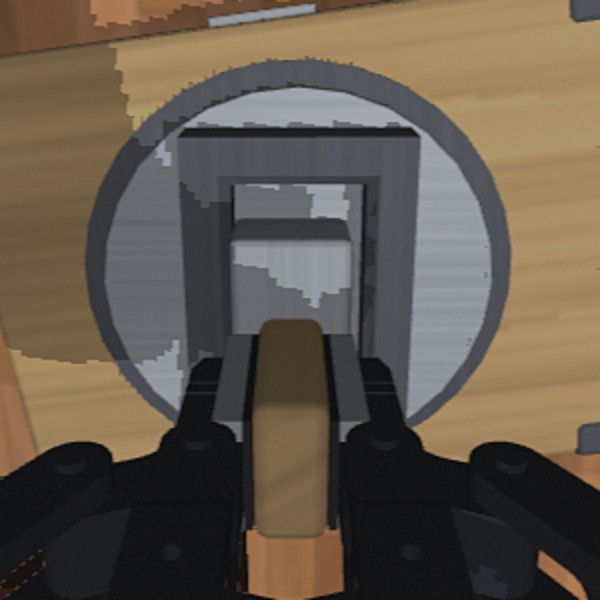

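View pics/scene7.png

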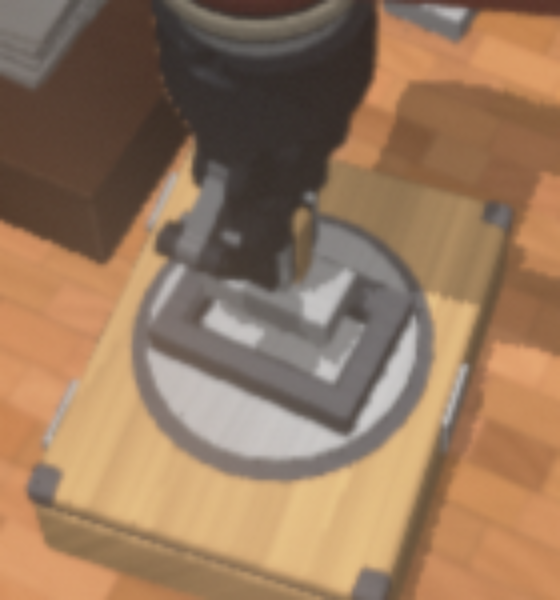

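The key needs about +1.3 mm in y and −1.5 mm in x; the scene and wrist views agree. Inserting gently.

Emit:
play_rows:
  motion:
    - [1,[-0.0013,0.0013,0],0.003]
    - [1,[-0.0013,0.0013,-0.005],0.003]
    - [1,[-0.0013,0.0013,-0.01],0.003]
    - [1,[-0.0013,0.0013,-0.014],0.003]
    - [1,[-0.0013,0.0013,-0.014],0.003]

```text
time: 10.5
tool_pos: [0.475, 0.1911, 0.0683]
tool_rot: [0.459, -0.537, 0.461, 0.537]
contact_force: [0.3, -0.6, -1.0]
gripper_width: 0.15
```

Emit:
play_rows:
  motion:
    - [1,[0,0,-0.003],0]
    - [1,[0,0,-0.006],0]
    - [1,[0,0,-0.009],0]
    - [1,[0,0,-0.0105],0]
    - [1,[0,0,-0.0105],0]

```text
time: 11.0
tool_pos: [0.4759, 0.1913, 0.0595]
tool_rot: [0.46, -0.537, 0.46, 0.537]
contact_force: [-2.0, -0.5, 3.9]
gripper_width: 0.159
```

Run:
```python
from meas import *
s,y=pose(); t=s["tool_pos"]; print(t,y,s["gripper_width"],s["contact_force"],s["ft_torque"])
for c in ["wrist","scene"]:
    i=cams.camera_info(c); p,d=cams.grab_frame(c); W=world(c,d,i)
    q=p[120:420,170:470] if c=="wrist" else p[250:400,220:360]
    cv2.imwrite(f"pics/{c}8.png",cv2.resize(q,None,fx=2 if c=="wrist" else 4,fy=2 if c=="wrist" else 4)[:,:,::-1])
    for z0,z1,r in [(.0845,.094,.03),(.076,.0835,.065)]:
        q=W[(np.hypot(W[...,0]-.478,W[...,1]-.1905)<r)&(W[...,2]>z0)&(W[...,2]<z1)&(d>0)]
        if len(q)>4: print(c,z0,len(q),rect(q),q.mean(0),np.percentile(q[:,2],[1,50,99]))
```

```text
[0.47593396 0.19127598 0.05948295] 98.83916605604833 0.15914018686610265 [-1.95784123 -0.50999489  3.86197968] [-0.11685344  0.30025752 -0.03246059]
wrist 0.0845 2442 (array([459.8, 187.9]), array([28. , 23.2]), -81.18747901916504) [0.45893795 0.18778799 0.08661519] [0.08497429 0.08662146 0.08809748]
wrist 0.076 8696 (array([464.7, 188.7]), array([68. , 62.3]), 8.649369239807129) [0.4520525  0.18687658 0.08200483] [0.07662004 0.08237667 0.08345328]
scene 0.0845 156 (array([467.6, 191.2]), array([39.3, 27.2]), 10.00467586517334) [0.45956699 0.19162491 0.0859543 ] [0.08452697 0.08589505 0.08848484]
scene 0.076 884 (array([476.5, 191.5]), array([93. , 64.5]), 8.547533988952637) [0.46250635 0.19884803 0.08065852] [0.07616915 0.08092138 0.08337756]
```

View pics/wrist8.png

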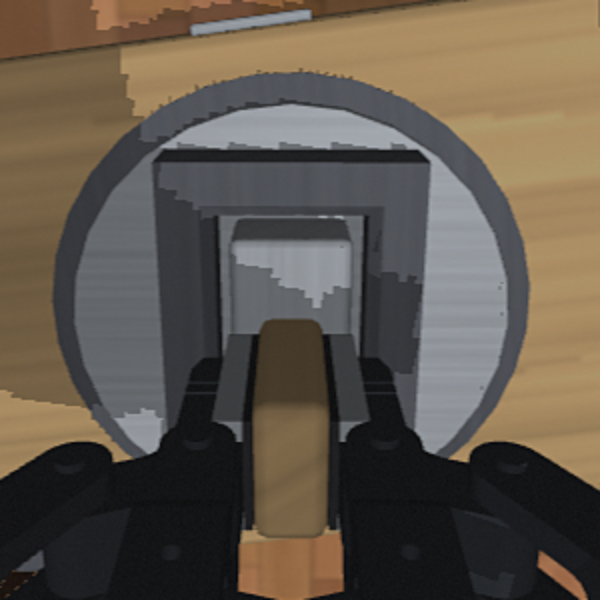

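View pics/scene8.png

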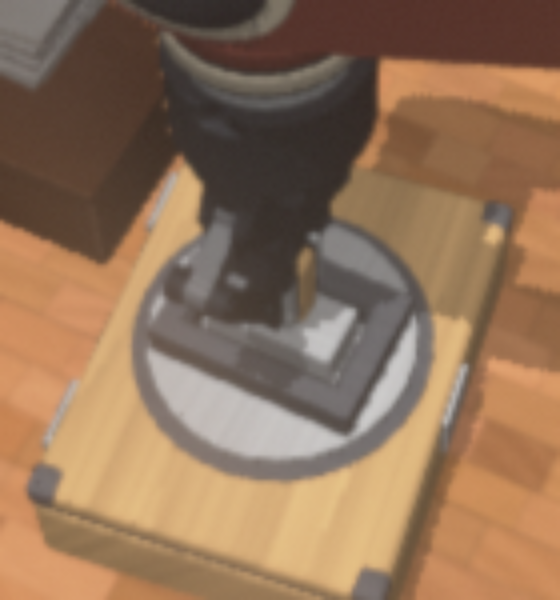

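The key is home: bit top at z≈0.0865 puts its underside at the 66 mm floor, and 4 N of contact shows. I'll press lightly and dwell, then turn clockwise.

Emit:
play_rows:
  motion:
    - [1,[0.0005,0,-0.001],0]
    - [1,[0.0005,0,-0.001],0]
    - [1,[0.0005,0,-0.001],0]
    - [1,[0.0005,0,-0.001],0]
    - [1,[0.0005,0,-0.001],0]

```text
time: 11.6
tool_pos: [0.476, 0.1913, 0.0594]
tool_rot: [0.46, -0.537, 0.46, 0.537]
contact_force: [-7.7, -1.4, 11.7]
gripper_width: 0.153
```

Emit:
play_rows:
  motion:
    - [1,[0,0,0],-0.08]
    - [1,[0,0,0],-0.16]
    - [1,[0,0,0],-0.24]
    - [1,[0,0,0],-0.32]
    - [1,[0,0,0],-0.4]

```text
time: 12.1
tool_pos: [0.4778, 0.1917, 0.0594]
tool_rot: [0.559, -0.435, 0.557, 0.434]
contact_force: [-0.5, 0.5, 6.1]
gripper_width: 0.156
```

Forces are mild. Continuing the turn.

Emit:
play_rows:
  motion:
    - [1,[0,0,0],-0.1]
    - [1,[0,0,0],-0.2]
    - [1,[0,0,0],-0.3]
    - [1,[0,0,0],-0.4]
    - [1,[0,0,0],-0.5]

```text
time: 12.6
tool_pos: [0.4779, 0.1916, 0.0594]
tool_rot: [0.65, -0.283, 0.647, 0.282]
contact_force: [0.3, 0.2, 5.1]
gripper_width: 0.153
```

Emit:
play_rows:
  motion:
    - [1,[0,0,0],-0.1]
    - [1,[0,0,0],-0.2]
    - [1,[0,0,0],-0.3]
    - [1,[0,0,0],-0.4]
    - [1,[0,0,0],-0.4]

```text
time: 13.1
tool_pos: [0.4778, 0.1916, 0.0594]
tool_rot: [0.692, -0.149, 0.69, 0.149]
contact_force: [0.0, 0.2, 5.3]
gripper_width: 0.156
```

Run:
```python
from meas import *
s,y=pose(); t=s["tool_pos"]; print(t,y,s["gripper_width"],s["contact_force"],s["ft_torque"],s["joint_pos"])
for c in ["wrist","scene"]:
    i=cams.camera_info(c); p,d=cams.grab_frame(c); W=world(c,d,i)
    q=p[120:420,170:470] if c=="wrist" else p[250:400,220:360]
    cv2.imwrite(f"pics/{c}9.png",cv2.resize(q,None,fx=2 if c=="wrist" else 4,fy=2 if c=="wrist" else 4)[:,:,::-1])
    for z0,z1,r in [(.0845,.094,.03),(.076,.0835,.065)]:
        q=W[(np.hypot(W[...,0]-.478,W[...,1]-.1905)<r)&(W[...,2]>z0)&(W[...,2]<z1)&(d>0)]
        if len(q)>4: print(c,z0,len(q),rect(q),q.mean(0),np.percentile(q[:,2],[1,50,99]))
```

```text
[0.4778195  0.19157038 0.05940786] 24.259923756329254 0.15585100816512854 [0.03859706 0.1743048  5.27145461] [-0.06367021  0.12019089 -0.09441259] [ 2.36710778e-01 -8.99362729e-02  1.98835395e+00 -7.80883964e-05
  1.23984783e+00 -1.86678394e-01]
wrist 0.0845 2636 (array([470.3, 205.2]), array([28.1, 23.7]), 25.096454620361328) [0.46994727 0.20640417 0.08655045] [0.08479018 0.08657267 0.087971  ]
wrist 0.076 8946 (array([473.4, 195.9]), array([80.4, 62.5]), -57.7698974609375) [0.46558967 0.21182347 0.08204531] [0.07671109 0.08240615 0.083447  ]
scene 0.0845 156 (array([472.2, 195.2]), array([48.3, 29.6]), -79.42476081848145) [0.46898753 0.20569251 0.08590319] [0.08457209 0.08575092 0.08780443]
scene 0.076 810 (array([476.1, 192. ]), array([93.3, 62.1]), -57.74179458618164) [0.46501276 0.20938704 0.08092346] [0.07625823 0.08114884 0.08338174]
```

View pics/wrist9.png

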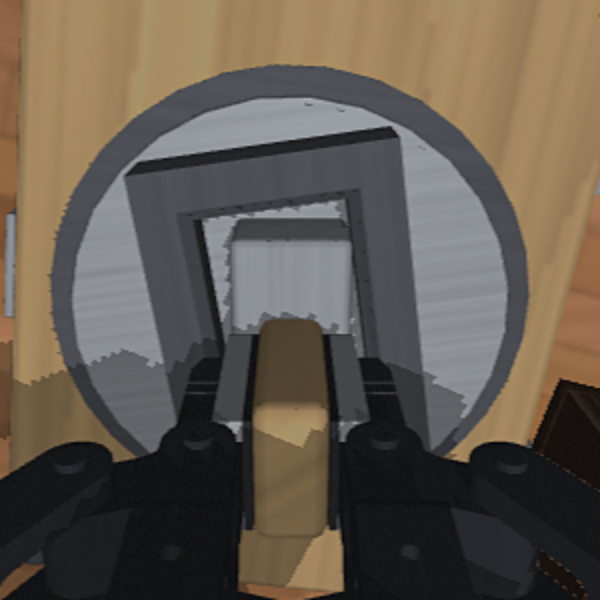

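View pics/scene9.png

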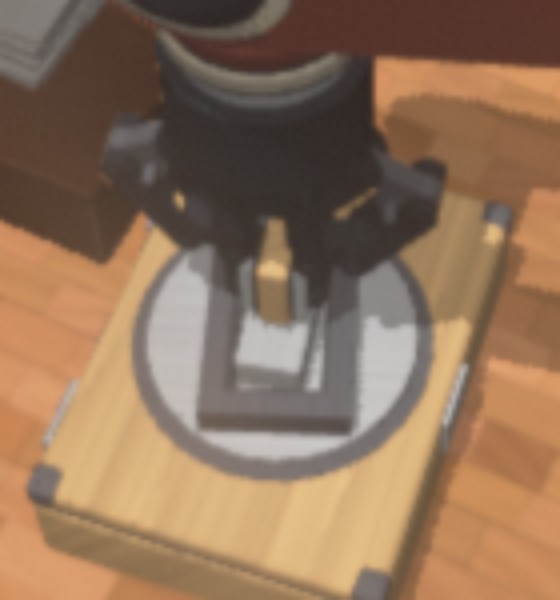

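The plug turned from +8.7° to −57.75°, which is 1.16 rad. I'll turn a little more for margin, relax, release and retreat.

Emit:
play_rows:
  motion:
    - [1,[0,0,0],-0.06]
    - [1,[0,0,0],-0.11]
    - [1,[0,0,0],-0.11]
    - [1,[0,0,0.001],-0.09]
    - [1,[0,0,0.001],-0.08]

```text
time: 13.7
tool_pos: [0.4769, 0.1915, 0.0594]
tool_rot: [0.697, -0.122, 0.696, 0.122]
contact_force: [-0.1, 0.4, 4.0]
gripper_width: 0.154
```

Emit:
play_rows:
  motion:
    - [-1,[0,0,0],0]
    - [-1,[0,0,0],0]
    - [-1,[0,0,0],0]
    - [-1,[0,0,0],0]
    - [-1,[0,0,0],0]

```text
time: 14.2
tool_pos: [0.4762, 0.1912, 0.0587]
tool_rot: [0.696, -0.121, 0.697, 0.121]
contact_force: [0.4, 0.0, 0.3]
gripper_width: 0.983
```

Emit:
play_rows:
  motion:
    - [-1,[0,0,0],0]
    - [-1,[0,0,0],0]
    - [-1,[0,0,0.02],0]
    - [-1,[0,0,0.06],0]
    - [-1,[0,0,0.1],0]

```text
time: 14.7
tool_pos: [0.4754, 0.191, 0.159]
tool_rot: [0.696, -0.121, 0.697, 0.121]
contact_force: [1.0, 0.8, 1.1]
gripper_width: 1.002
```

Emit:
play_rows:
  motion:
    - [-1,[0,0,0.05],0]
    - [-1,[0,0,0.08],0]
    - [-1,[0,0,0.08],0]
    - [-1,[0,0,0.08],0]

```text
time: 15.1
tool_pos: [0.4766, 0.1913, 0.2396]
tool_rot: [0.697, -0.121, 0.696, 0.121]
contact_force: [0.2, -0.4, -1.1]
gripper_width: 1.002
```

Run:
```python
from meas import *
s,y=pose(); t=s["tool_pos"]; print(t,y,s["gripper_width"],s["contact_force"],s["time"])
for c in ["wrist","scene"]:
    i=cams.camera_info(c); p,d=cams.grab_frame(c); W=world(c,d,i)
    q=p[60:420,120:520] if c=="wrist" else p[250:400,220:360]
    cv2.imwrite(f"pics/{c}10.png",cv2.resize(q,None,fx=1.6 if c=="wrist" else 4,fy=1.6 if c=="wrist" else 4)[:,:,::-1])
    for z0,z1,r in [(.0845,.094,.034),(.076,.0835,.065),(.11,.14,.04)]:
        q=W[(np.hypot(W[...,0]-.478,W[...,1]-.1905)<r)&(W[...,2]>z0)&(W[...,2]<z1)&(d>0)]
        if len(q)>4: print(c,z0,len(q),rect(q),q.mean(0),np.percentile(q[:,2],[1,50,99]))
```

```text
[0.4766389  0.19132235 0.23956054] 19.77029298106017 1.00178020887866 [ 0.22127702 -0.43798794 -1.10718863] 15.1
wrist 0.0845 1085 (array([475.1, 188.9]), array([57.8, 56.6]), -69.08586311340332) [0.47421053 0.19527992 0.08647238] [0.08467258 0.08647289 0.08827038]
wrist 0.076 3307 (array([476.5, 190.4]), array([92.4, 62.1]), -63.77910232543945) [0.47571729 0.19233542 0.08204953] [0.07748433 0.08232219 0.08346746]
wrist 0.11 602 (array([476.1, 189.6]), array([27.3, 14.4]), -69.89100646972656) [0.47553915 0.19144449 0.13061891] [0.11275777 0.13207285 0.13413326]
scene 0.0845 243 (array([467.6, 192.6]), array([59.7, 38.9]), 77.20928192138672) [0.47046711 0.19708453 0.08618808] [0.08453613 0.08586432 0.0936414 ]
scene 0.076 1140 (array([476.3, 191.6]), array([94.1, 62.3]), -63.74807929992676) [0.4734948  0.19611607 0.08089787] [0.07654795 0.08108265 0.08340269]
scene 0.11 210 (array([475.7, 190.6]), array([28.5, 14.4]), -70.24605751037598) [0.47369983 0.19321431 0.12655525] [0.11076608 0.12958766 0.13346453]
```

View pics/wrist10.png

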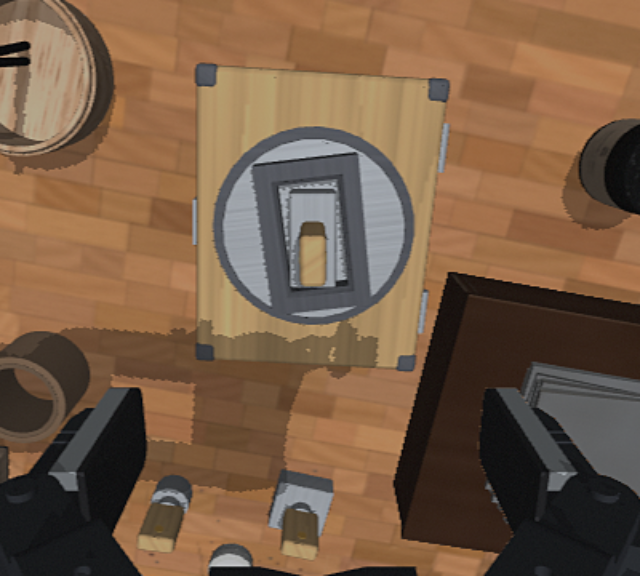

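View pics/scene10.png

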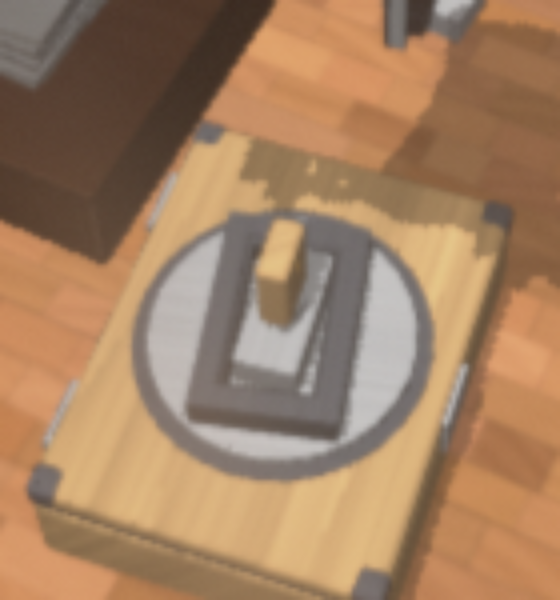

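The plug now measures −63.8°, a turn of 1.265 rad. The key's underside is at 66 mm, it is within 1 mm of centre, upright and free of the gripper. Handing in.

```bash
python3 -c "
from plant import workorder,state
print(workorder.job_done()); print(state()['time'])"
```

```text
the job is handed in; nothing more can be done
None
the job is handed in; nothing more can be done
```

The lock is turned and the oblong key stands upright in it, released. I handed the job in just after 15 s of the 38 s allowed; no verdict is reported.

**What I did:** I picked the oblong key by its grip, lowered it into the pocket until it rested on the floor, and held it there before turning. I then turned it clockwise, let go and lifted the gripper clear.

**Last checks (wrist and scene depth images):**

| Check | Measured | Required |
|---|---|---|
| Plug turn | +8.7° to −63.8°, about 1.27 rad plus the unknown 0–0.15 start | above 1.1 rad |
| Key height above keyhole floor | about 0.5 mm (bit top at 86.5 mm) | below 6 mm |
| Key off centre (grip to block) | about 1 mm | below 12 mm |
| Key tilt | upright in both images; angle not measured | below 10° |
| Gripper | fully open, about 180 mm above where it let go | not touching |

The largest force I saw on the tool was about 14 N, while pressing the key home.

**What failed or disagreed:**
- **Missed grasp:** The first attempt closed just above the grip without moving the key. The reported tool height was about 38 mm lower than where the cameras showed the fingertips. I corrected for this from the depth images and the second grasp held.
- **Key angle:** The key sits about 6° askew from the pocket. This is the normal slack, and it does not affect the result.

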